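# Sort the quarter casts into their case trays

## Task

Put each of the four quarter casts (the small straight blocks with one row of teeth) into the case tray of its own colour; red is the rush case, so its cast goes into its tray before any other goes into its own. Each must end flat on the middle of the tray's floor, teeth up and lengthwise along the tray (either end first), set down gently and never dropped. Leave the horseshoe-shaped full-arch cast and the powder jar where they are.

Things in the scene. Friction and masses are not known exactly. Their poses are not given: they have to be found in the camera images.
- cast_red: quarter-arch dental cast of red stone, loose, about 70 g: a straight block 60 long (its x) x 28 wide (its y) x 22 mm high with plumb sides, and on top a single straight row of ivory teeth (at most 13 mm wide) along x, 32 mm high in all. Origin: centre of the underside; z up through the teeth. Best gripped across its 28 mm width, on the block.
- tray_red: shallow red plastic case tray, fixed to the bench: 104 (its x) x 72 mm (its y) outside, rim 8 mm high and 3 mm thick, floor 4 mm above the bench, open above. Origin: centre of the underside, on the bench; x along its length.
- cast_yellow: quarter-arch dental cast of yellow stone, loose, about 70 g: a straight block 60 long (its x) x 28 wide (its y) x 22 mm high with plumb sides, and on top a single straight row of ivory teeth (at most 13 mm wide) along x, 32 mm high in all. Origin: centre of the underside; z up through the teeth. Best gripped across its 28 mm width, on the block.
- tray_yellow: shallow yellow plastic case tray, fixed to the bench: 104 (its x) x 72 mm (its y) outside, rim 8 mm high and 3 mm thick, floor 4 mm above the bench, open above. Origin: centre of the underside, on the bench; x along its length.
- cast_green: quarter-arch dental cast of green stone, loose, about 70 g: a straight block 60 long (its x) x 28 wide (its y) x 22 mm high with plumb sides, and on top a single straight row of ivory teeth (at most 13 mm wide) along x, 32 mm high in all. Origin: centre of the underside; z up through the teeth. Best gripped across its 28 mm width, on the block.
- tray_green: shallow green plastic case tray, fixed to the bench: 104 (its x) x 72 mm (its y) outside, rim 8 mm high and 3 mm thick, floor 4 mm above the bench, open above. Origin: centre of the underside, on the bench; x along its length.
- cast_blue: quarter-arch dental cast of blue stone, loose, about 70 g: a straight block 60 long (its x) x 28 wide (its y) x 22 mm high with plumb sides, and on top a single straight row of ivory teeth (at most 13 mm wide) along x, 32 mm high in all. Origin: centre of the underside; z up through the teeth. Best gripped across its 28 mm width, on the block.
- tray_blue: shallow blue plastic case tray, fixed to the bench: 104 (its x) x 72 mm (its y) outside, rim 8 mm high and 3 mm thick, floor 4 mm above the bench, open above. Origin: centre of the underside, on the bench; x along its length.
- full_arch: bystander: whole-jaw, horseshoe-shaped cast of blue stone with ivory teeth, loose, about 65 x 66 x 27 mm high, opening to its -x. Origin: underside, inside the horseshoe near its middle.
- jar: bystander: white porcelain-powder jar with a red lid, loose, 42 mm across, 44 mm high. Origin: centre of the underside.
Things that resemble listed ones, but are neither listed nor needed, are in the scene too. Several things have the shape of the tray_yellow; the one meant has the colours described above.

How it is judged:
On the way:
1. the red cast is in the red tray, released (horizontal distance between cast_red and tray_red below 0.015 m and z of cast_red in the frame of tray_red between 0.001 and 0.0075 m and angle between cast_red's own z axis and vertical below 0.12 rad and angle between the x axis of cast_red and the x axis of tray_red, either way round below 0.3 rad and linear speed of cast_red below 0.02 m/s and contact force between cast_red and the fingers below 0.05 N), for 0.2 s.
At the end, for the whole second after the job is handed in: Each cast is in the tray of its colour: within 15 mm of its centre, underside on the floor (1 to 7.5 mm up), upright (0.12 rad), lengthwise (0.3 rad, either way), at rest, released. Full-arch cast and jar upright (0.2 rad), within 20 mm of their start (all of step 1 and horizontal distance between cast_yellow and tray_yellow below 0.015 m and z of cast_yellow in the frame of tray_yellow between 0.001 and 0.0075 m and angle between each of cast_yellow, cast_green, cast_blue's own z axis and vertical below 0.12 rad and angle between the x axis of cast_yellow and the x axis of tray_yellow, either way round below 0.3 rad and linear speed of each of cast_yellow, cast_green, cast_blue below 0.02 m/s and contact force between each of cast_yellow, cast_green, cast_blue and the fingers below 0.05 N and horizontal distance between cast_green and tray_green below 0.015 m and z of cast_green in the frame of tray_green between 0.001 and 0.0075 m and angle between the x axis of cast_green and the x axis of tray_green, either way round below 0.3 rad and horizontal distance between cast_blue and tray_blue below 0.015 m and z of cast_blue in the frame of tray_blue between 0.001 and 0.0075 m and angle between the x axis of cast_blue and the x axis of tray_blue, either way round below 0.3 rad and distance of each of full_arch, jar from where it was at the start of the episode below 0.02 m and angle between each of jar, full_arch's own z axis and vertical below 0.2 rad); the robot touches nothing.
It fails at once if a yellow, green or blue cast is set down in its own tray (within 30 mm, under 12 mm high) while the red cast is not yet in the red tray (((horizontal distance between cast_yellow and tray_yellow below 0.03 m and height (world z) of cast_yellow below 0.012 m) or (horizontal distance between cast_green and tray_green below 0.03 m and height (world z) of cast_green below 0.012 m) or (horizontal distance between cast_blue and tray_blue below 0.03 m and height (world z) of cast_blue below 0.012 m)) and not (horizontal distance between cast_red and tray_red below 0.03 m and height (world z) of cast_red below 0.012 m)).
It fails at once if a cast is dropped: it touches nothing while its underside is more than 30 mm above the bench ((height (world z) of cast_red above 0.03 m and contact force between cast_red and anything else below 0.01 N) or (height (world z) of cast_yellow above 0.03 m and contact force between cast_yellow and anything else below 0.01 N) or (height (world z) of cast_green above 0.03 m and contact force between cast_green and anything else below 0.01 N) or (height (world z) of cast_blue above 0.03 m and contact force between cast_blue and anything else below 0.01 N)).
It fails at once if the full-arch cast or the jar is pushed more than 20 mm or tipped more than 0.2 rad (distance of any of full_arch, jar from where it was at the start of the episode above 0.02 m or angle between any of full_arch, jar's own z axis and vertical above 0.2 rad).
It also fails if it takes over 104 s, if anything falls off the work surface, if the arm or the gripper's body presses on something with over 40 N, if the wrist force passes 120 N, or if a joint passes its speed limit or range.

## Robot

A 6-joint arm with a two-finger parallel gripper is mounted at the origin on the work surface. World frame = base frame: x ahead of the robot, y to its left, z up, the work surface at z = 0. Lengths are in m, angles in rad, forces in N, time in s.
With the tool pointing down it reaches from about 0.275 to 0.825 m from the base axis. Payload 4.9 kg.
Tool frame: the origin (TCP) lies midway between the tips of the shut fingers; the grasp point (between the pads) lies 19 mm behind it (bot.grip_depth is the distance from the TCP to the grasp point, in m); y points along the fingers, x is the direction in which the jaws open and shut, and the axes are right-handed (so a half turn about y gives the same grasp; the last joint's range is limited). The gripper opens to 85 mm and grips with 20 to 120 N. Pads are 22 mm wide; open, the fingers measure 114 mm over their backs; the gripper's body (76 mm by 85 mm) begins 54 mm behind the grasp point. The pads swing forward as they close: fully open they stand 13 mm farther back than shut.
Start: joints at [-1.285, 0.326, -0.193, 1.052, 0, 1.437], TCP at [0.224, -0.502, 0.231] pointing down, gripper open.
Joint ranges: [-2.65, 2.65], [-0.97, 1.79], [-1.3, 1.35], [-1.93, 2.1], [-1.47, 1.37], [-3.14, 3.14]. Speed limits (rad/s): [2.57, 2.57, 3.14, 3.14, 3.14, 3.14].

## Interface

Orientations are given as a unit quaternion [w, x, y, z].
In Python, from cell import bot gives the robot as it stands. Calls block until the motion is done:
- bot.move_pose(position, orientation): joint-space move of the TCP to a pose.
- bot.move_linear(position, speed=0.15, rotation=None, until_force=None): straight line of the TCP; rotation=None keeps the orientation; speed is the mean speed in m/s. With until_force (N) it stops when the force on the tool has changed by that much, and returns True; else False.
- bot.goto_joints(angles): joint-space move.
- bot.set_gripper(opening, grasp_force=None): opening from 0.0 (shut) to 1.0 (fully open); grasp_force is the grip in N (None keeps the last); returns when the fingers have stopped.
- bot.wait(seconds).
- bot.solve_ik(position, orientation): joint angles nearest the present ones, or None.
- bot.camera(name): name is "scene" or "top"; returns the picture (420x560x3 uint8, red, green, blue); there is no depth.
- bot.calibration(name): a dict with "mtx" (3x3 intrinsics, pixels), "k1" (the pictures are not rectified: a ray, as slopes to the right and down, at radius r is drawn at 1 + k1 r^2 times it, then the intrinsics apply), "extrinsics" (4x4, takes a point from world to camera coordinates). Camera axes: x right, y down, z forward; pixel columns grow to the right and rows downward; lengths in m; the calibration is good to about 2 mm. A picture is of the moment at which its call begins. calibration takes no time and is no camera call.
A pose or a line that the arm cannot do raises bot.PlanningError and nothing moves.
- bot.close_job(): hands the job in, once; it reports no verdict.
Trained networks look in the newest picture that a camera, given by its name, has taken for a name from the list of things; names that differ only in an ending like _2 or _b are one class to them, and where a whole thing is asked for, a point or a joint stands for the part that bears it (a point fixed in the world has none). Each returns a list of dicts, best first, with "confidence" (0 to 1); they miss things now and then, are a little off and sometimes report something else, mostly with a low value. They report only what shows in the picture. A call takes as long as a camera call. They do not tell look-alikes from the thing itself.
- bot.search_frame(camera, thing): "bbox" ([left, top, width, height] in pixels, round what is visible of it).
Readings, each from a call of its own:
- bot.read_clock(): time.
- bot.read_joint_positions(): joint angles.
- bot.read_joint_vel(): joint speeds.
- bot.read_joint_efforts(): joint torques, N m.
- bot.read_position(): TCP position.
- bot.read_tool_rot(): TCP orientation.
- bot.read_ft_force(): force on the tool from outside, world axes, zero at the start.
- bot.read_moment(): the same for the moment, N m.
- bot.read_gripper_width(): opening from 0.0 (shut) to 1.0 (fully open).
Only numpy, scipy, OpenCV 4.12 (cv2) and the standard library are available. Lean on these libraries where they do the work, as an engineer would, in place of code of your own. Each camera call takes 0.05 s, during which the arm holds its last target.

## Working session

There is one attempt and no reset: what is moved stays moved. The work goes in short steps, each a Python script; the robot and the scene stay as the last script left them, time stands still between calls to the robot, and variables do not carry over. Pictures are saved under pics/ and viewed, and the job is handed in when it is done.

```bash
ls; mkdir -p pics; python3 - <<'E'
from cell import bot
import cv2
for n in("scene","top"):
    cv2.imwrite(f"pics/{n}0.png",bot.camera(n)[:,:,::-1])
    c=bot.calibration(n);print(n,c)
for t in["cast_red","tray_red","full_arch","jar"]:
    for d in bot.search_frame("top",t):print(t,d)
print(bot.read_clock(),bot.read_tool_rot(),bot.grip_depth)
E
```

```text
pics
scene {'mtx': array([[421.7844518 ,   0.        , 279.00840554],
       [  0.        , 421.7844518 , 211.56966481],
       [  0.        ,   0.        ,   1.        ]]), 'k1': -0.0883009786872611, 'extrinsics': array([[ 0.81683308,  0.57663776, -0.01651073, -0.35781437],
       [ 0.4326009 , -0.63123058, -0.64374251, -0.18218744],
       [-0.38162832,  0.51868762, -0.76506403,  1.30366376],
       [ 0.        ,  0.        ,  0.        ,  1.        ]])}
top {'mtx': array([[486.31846981,   0.        , 279.59628302],
       [  0.        , 486.31846981, 211.11160633],
       [  0.        ,   0.        ,   1.        ]]), 'k1': -0.11253672739198674, 'extrinsics': array([[ 1.89533220e-03, -9.99981756e-01, -5.73552757e-03,
         1.50946550e-02],
       [-9.88936313e-01, -1.02358947e-03, -1.48337189e-01,
         4.32839486e-01],
       [ 1.48328612e-01,  5.95321974e-03, -9.88920210e-01,
         1.20909064e+00],
       [ 0.00000000e+00,  0.00000000e+00,  0.00000000e+00,
         1.00000000e+00]])}
cast_red {'bbox': [337.3, 195.1, 13.6, 25.5], 'confidence': 0.54}
cast_red {'bbox': [265.9, 173.8, 39.3, 45.1], 'confidence': 0.34}
tray_red {'bbox': [175.5, 125.3, 42.4, 45.4], 'confidence': 0.56}
full_arch {'bbox': [364.3, 134.1, 26.6, 31.7], 'confidence': 0.58}
full_arch {'bbox': [147.5, 221.0, 43.8, 48.4], 'confidence': 0.58}
jar {'bbox': [442.1, 184.7, 14.1, 13.5], 'confidence': 0.64}
0.3 [ 0.59334179 -0.59306221  0.38501484 -0.38468989] 0.0187
```

View pics/top0.png

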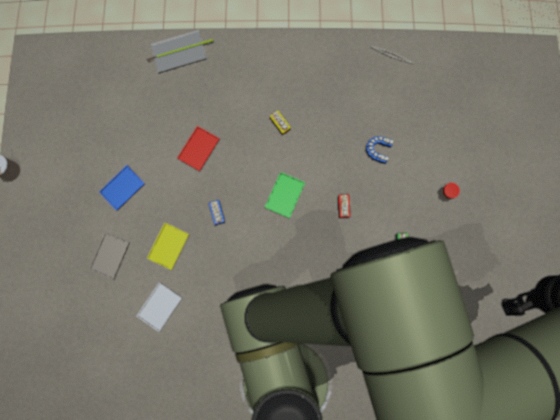

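View pics/scene0.png

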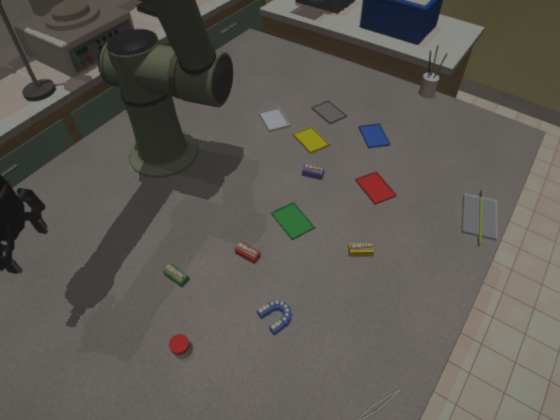

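```bash
python3 - <<'E'
import cv2
a=cv2.imread("pics/top0.png")[100:300,120:480]
cv2.imwrite("pics/top0z.png",cv2.resize(a,(792,440),interpolation=cv2.INTER_CUBIC))
E
```

```text
(no output)
```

View pics/top0z.png

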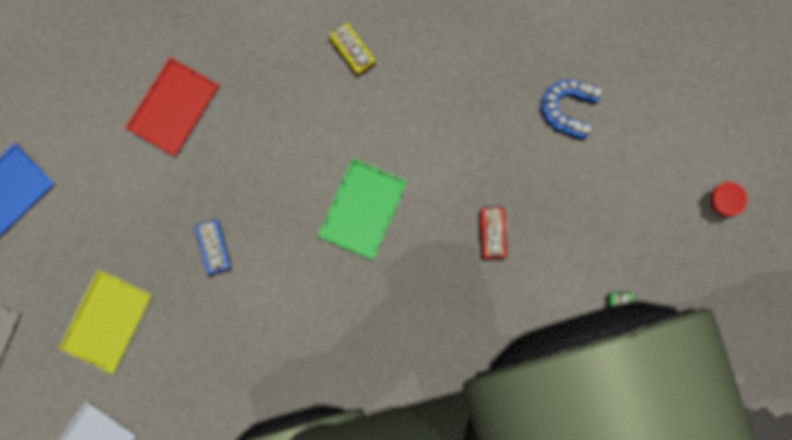

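The top view shows red, yellow and blue casts upright near pixels (344,206), (280,122) and (217,212), and the trays. The green cast is half hidden by the arm at (402,237) but shows at (176,275) in the scene view. The grey and white trays are decoys. Next I'll fit poses from the colour masks in both views.

```bash
cat > h.py <<'E'
from cell import bot
import numpy as np,cv2
from scipy.optimize import least_squares
from scipy.spatial.transform import Rotation as Ro
HUE={'red':(173,8),'yellow':(22,36),'green':(45,80),'blue':(105,125)}
def proj(P,c):
    E=c['extrinsics'];q=P@E[:3,:3].T+E[:3,3];s=q[:,:2]/q[:,2:]
    s=s*(1+c['k1']*(s**2).sum(1,keepdims=True))
    return s@c['mtx'][:2,:2].T+c['mtx'][:2,2]
def box(p,L,W,z0,z1):
    a=np.array([[x*L/2,y*W/2] for x in(-1,1) for y in(-1,1)])
    R=np.array([[np.cos(p[2]),-np.sin(p[2])],[np.sin(p[2]),np.cos(p[2])]])
    a=a@R.T+p[:2]
    return np.vstack([np.c_[a,np.full(4,z)] for z in(z0,z1)])
DIM={'cast':(.06,.028,0,.022),'tray':(.104,.072,0,.008)}
def feat(poly):
    m=cv2.moments(poly.astype(np.float32).reshape(-1,1,2));A=m['m00']
    cx,cy=m['m10']/A,m['m01']/A
    return np.array([cx,cy]),np.array([m['mu20'],m['mu11'],m['mu02']])/A,A
def blob(img,col,seed):
    K=4;big=cv2.resize(img,None,fx=K,fy=K,interpolation=cv2.INTER_CUBIC)
    h=cv2.cvtColor(big,cv2.COLOR_RGB2HSV);lo,hi=HUE[col];H=h[...,0]
    m=((H>=lo)&(H<=hi)) if lo<hi else ((H>=lo)|(H<=hi))
    m=(m&(h[...,1]>95)&(h[...,2]>40)).astype(np.uint8)
    m=cv2.morphologyEx(m,cv2.MORPH_CLOSE,np.ones((9,9)))
    n,lab,st,ce=cv2.connectedComponentsWithStats(m)
    ok=[i for i in range(1,n) if st[i,4]>300 and np.hypot(*(ce[i]/K-seed))<25]
    if not ok:return None
    i=max(ok,key=lambda j:st[j,4])
    ys,xs=np.nonzero(lab==i)
    return cv2.convexHull(np.c_[xs,ys].astype(np.float32)).reshape(-1,2)/K+ (.5/K-.5)
def fit(kind,obs,p0):
    "obs: list of (camname,hull)"
    D=DIM[kind];best=None
    F=[(bot.calibration(n),feat(h)) for n,h in obs]
    def res(p):
        r=[]
        for c,(ce,mu,A) in F:
            c2,m2,A2=feat(cv2.convexHull(proj(box(p,*D),c).astype(np.float32)).reshape(-1,2))
            s=np.sqrt(mu[0]+mu[2])
            r+=list(c2-ce)+list((m2/(m2[0]+m2[2])-mu/(mu[0]+mu[2]))*s)
        return np.array(r)
    for y in np.arange(0,np.pi,.5):
        s=least_squares(res,[*p0,y],x_scale=[.01,.01,.1],diff_step=1e-4)
        if best is None or s.cost<best.cost:best=s
    p=best.x;p[2]=(p[2]+np.pi/2)%np.pi-np.pi/2
    return p,np.round(best.fun,2),[round(f[2]/1,0) for _,f in F]
def ground(px,n,z=.01):
    c=bot.calibration(n)
    return least_squares(lambda p:proj(np.array([[p[0],p[1],z]]),c)[0]-px,[.5,0],x_scale=.1).x
def quat(yaw,s=1):
    x=s*np.array([-np.sin(yaw),np.cos(yaw),0]);y=np.array([0,0,-1.])
    return np.roll(Ro.from_matrix(np.c_[x,y,np.cross(x,y)]).as_quat(),1)
E
cat > look.py <<'E'
from h import *
seeds={'cast_red':((344,206),(247,252)),'cast_yellow':((280,122),(361,249)),'cast_blue':((217,212),(313,171)),'cast_green':(None,(176,275)),
'tray_red':((199,148),(376,187)),'tray_yellow':((168,246),(311,140)),'tray_blue':((122,187),(374,135)),'tray_green':((285,195),(293,220))}
im={n:cv2.imread(f"pics/{n}0.png")[:,:,::-1].copy() for n in('top','scene')}
vis={n:cv2.resize(im[n],None,fx=4,fy=4) for n in im}
import json;out={}
for k,(t,s) in seeds.items():
    kind,col=k.split('_');ob=[]
    for n,sd in(('top',t),('scene',s)):
        if sd is None: continue
        b=blob(im[n],col,np.array(sd))
        if b is None: print(k,n,'no blob');continue
        ob.append((n,b))
    px=ground(ob[0][1].mean(0),ob[0][0])
    p,r,A=fit(kind,ob,px); out[k]=p.tolist()
    for o in ob:
        q,_,_=fit(kind,[o],px);print('   ',o[0],q.round(4))
    print(k,p.round(4),r,A)
    for n in vis:
        for z in (DIM[kind][2:]):
            pp=proj(box(p,*DIM[kind][:2],z,z)[[0,1,3,2]],bot.calibration(n))
            cv2.polylines(vis[n],[((pp+.5)*4).astype(int)],True,(255,255,255) if z else (0,0,0),1)
json.dump(out,open('poses.json','w'))
cv2.imwrite('pics/fit_top.png',vis['top'][420:1020,360:1160][:,:,::-1]);cv2.imwrite('pics/fit_topR.png',vis['top'][420:1020,1060:1860][:,:,::-1])
cv2.imwrite('pics/fit_scene.png',vis['scene'][600:1200,600:1400][:,:,::-1])
q=np.array(bot.read_tool_rot());print(Ro.from_quat(np.roll(q,-1)).as_matrix().round(2))
E
python3 look.py
```

```text
top [ 0.4506 -0.1514  0.0402]
    scene [ 0.4484 -0.1514  0.0411]
cast_red [ 0.4496 -0.1515  0.0435] [ 0.04  0.4  -0.09  0.05  0.09  0.33  0.24 -0.   -0.03  0.  ] [275.0, 308.0]
    top [0.6777 0.0157 0.6293]
    scene [0.672  0.0152 0.532 ]
cast_yellow [0.6746 0.0153 0.5996] [ 0.14  1.12 -0.14  0.05  0.14  0.9   0.43 -1.02 -0.72  1.02] [267.0, 179.0]
    top [0.4331 0.1804 0.2772]
    scene [0.4331 0.1765 0.3248]
cast_blue [0.4328 0.1791 0.2955] [ 0.48  0.11  0.02  0.09 -0.02  0.39 -0.56 -1.14 -0.42  1.14] [249.0, 65.0]
    scene [ 0.3513 -0.3038  0.2952]
cast_green [ 0.3513 -0.3038  0.2952] [-0.    0.   -0.37 -0.45  0.37] [160.0]
    top [ 0.6081  0.2351 -0.5217]
    scene [ 0.6066  0.2356 -0.5313]
tray_red [ 0.6074  0.2352 -0.5253] [-0.03  0.25  0.02  0.03 -0.02  0.19  0.2   0.02  0.   -0.02] [1054.0, 746.0]
    top [ 0.3456  0.3074 -0.4357]
    scene [ 0.3431  0.3075 -0.4404]
tray_yellow [ 0.3447  0.3072 -0.4355] [ 0.07  0.35  0.01  0.02 -0.01  0.39  0.23  0.02 -0.01 -0.02] [1143.0, 547.0]
    top [ 0.5011  0.4382 -0.7797]
    scene [ 0.499   0.4387 -0.7706]
tray_blue [ 0.5003  0.4381 -0.7782] [ 0.    0.3  -0.01  0.1   0.01  0.29  0.24 -0.05  0.04  0.05] [1023.0, 486.0]
    top [ 0.4808  0.0031 -0.4127]
    scene [ 0.4791  0.0029 -0.4058]
tray_green [ 0.48    0.0029 -0.4096] [ 0.07  0.3   0.    0.04 -0.    0.29  0.13 -0.01 -0.05  0.01] [1041.0, 830.0]
[[ 0.41 -0.    0.91]
 [-0.91  0.    0.41]
 [-0.   -1.    0.  ]]
```

View pics/fit_top.png

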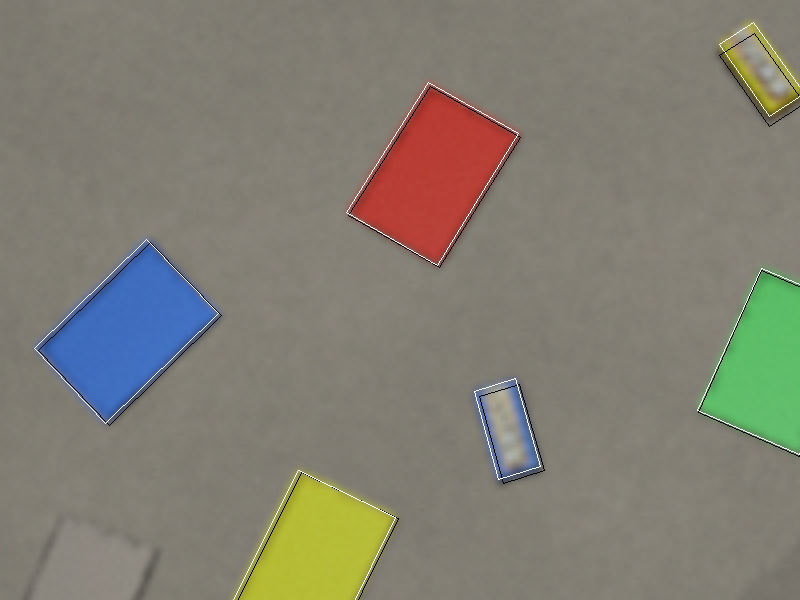

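View pics/fit_scene.png

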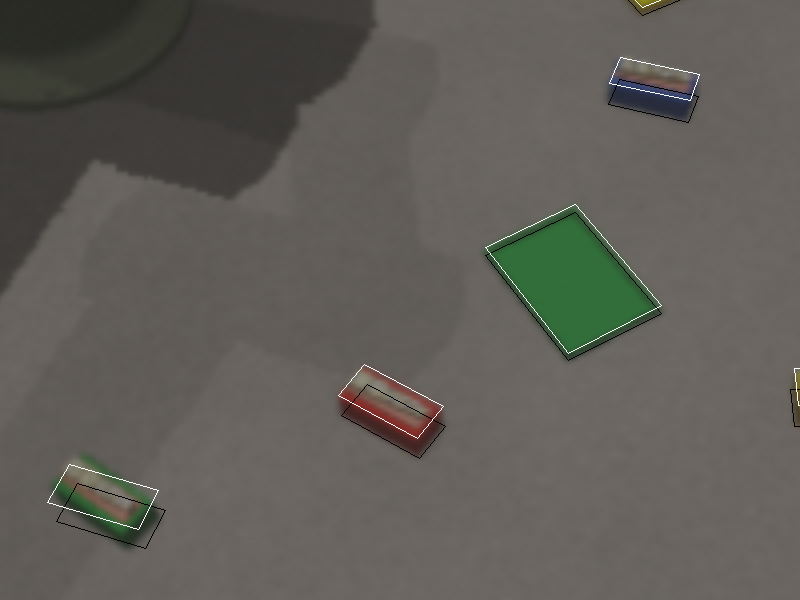

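The trays and the red cast fit well. The green cast's fit is visibly off, so I'll redo it once the arm clears the view. Picking red first.

```bash
cat >> h.py <<'E'
import json
def poses():return json.load(open('poses.json'))
ZP=.004; ZH=.10
def choose(pc,pt):
    "sign/flip of grasp and place minimising wrist range use"
    best=None
    for s in(1,-1):
        for f in(1,-1):
            q1,q2=quat(pc[2],s),quat(pt[2],f)
            js=[bot.solve_ik([*p[:2],z],q) for p,q in((pc,q1),(pt,q2)) for z in(ZH,.006)]
            if any(j is None for j in js):continue
            js=np.array(js)
            c=np.abs(js[0]-js[2]).max()+.7*np.abs(js[0]-np.array(bot.read_joint_positions())).max()+10*max(0,np.abs(js[:,5]).max()-2.9)
            if best is None or c<best[0]:best=(c,q1,q2,js)
    return best
def pick(k,pc,q1):
    bot.set_gripper(.65)
    bot.move_pose([*pc[:2],ZH],q1)
    hit=bot.move_linear([*pc[:2],ZP],speed=.12,until_force=15)
    print('hit',hit,np.round(bot.read_position(),4))
    bot.set_gripper(0,grasp_force=40)
    print('width',bot.read_gripper_width())
    bot.move_linear([*pc[:2],ZH],speed=.12)
    print('width up',bot.read_gripper_width(),bot.read_clock())
def place(k,pt,q2):
    bot.move_pose([*pt[:2],ZH],q2)
    bot.move_linear([*pt[:2],.025],speed=.12)
    hit=bot.move_linear([*pt[:2],ZP+.003],speed=.02,until_force=4)
    w=bot.read_gripper_width()
    print('placed',hit,np.round(bot.read_position(),4),'w',w)
    bot.set_gripper(min(w+.07,1))
    print('w',bot.read_gripper_width())
    bot.move_linear([*pt[:2],.07],speed=.1)
    print(bot.read_clock())
E
python3 - <<'E'
from h import *
P=poses()
for c in('red','yellow','blue','green'):
    b=choose(P['cast_'+c],P['tray_'+c]);print(c,None if b is None else (b[0],b[3].round(2).tolist()))
b=choose(P['cast_red'],P['tray_red'])
pick('red',P['cast_red'],b[1])
for n in("scene","top"): cv2.imwrite(f"pics/{n}1.png",bot.camera(n)[:,:,::-1])
E
```

```text
red (np.float64(2.662099367872445), [[-0.48, 0.33, -0.57, 0.67, 0.0, 2.62], [-0.48, 0.48, -0.65, 0.44, 0.0, 2.62], [0.26, 0.61, -0.08, 0.88, 0.0, 0.78], [0.26, 0.72, -0.16, 0.69, 0.0, 0.78]])
yellow (np.float64(2.2910357345726444), [[-0.09, 0.66, -0.0, 0.91, 0.0, 2.46], [-0.09, 0.76, -0.08, 0.73, 0.0, 2.46], [0.57, 0.31, -0.6, 0.66, 0.0, 1.0], [0.57, 0.46, -0.69, 0.42, 0.0, 1.0]])
blue (np.float64(2.511229276828765), [[0.23, 0.32, -0.58, 0.67, 0.0, -0.06], [0.23, 0.47, -0.67, 0.43, 0.0, -0.06], [0.61, 0.64, -0.04, 0.9, 0.0, 1.39], [0.61, 0.74, -0.11, 0.72, 0.0, 1.39]])
green (np.float64(2.0890181096005978), [[-0.87, 0.31, -0.59, 0.66, 0.0, 1.97], [-0.87, 0.47, -0.68, 0.42, 0.0, 1.97], [-0.15, 0.34, -0.55, 0.68, 0.0, 0.26], [-0.15, 0.49, -0.64, 0.44, 0.0, 0.26]])
hit False [ 0.45   -0.1519  0.0045]
width 0.3169729460804213
width up 0.31744439088851406 4.5833
```

View pics/scene1.png

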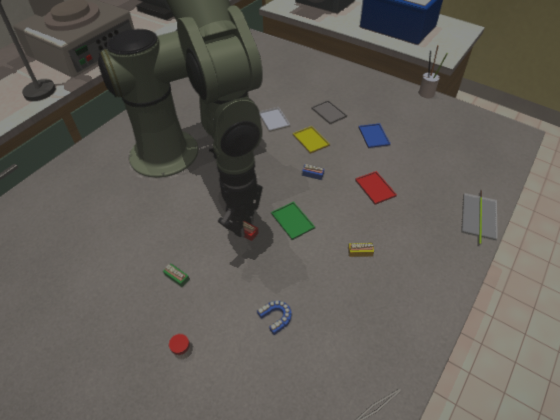

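View pics/top1.png

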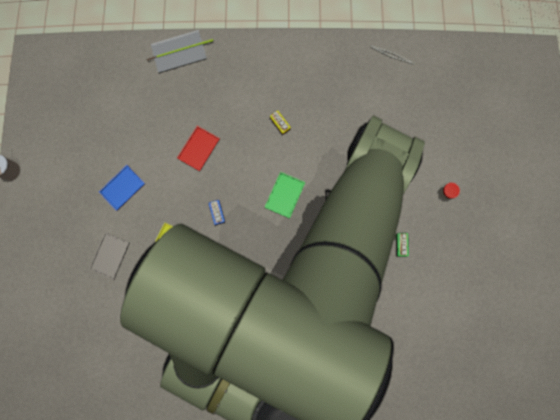

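The red cast is held: width is 0.317 (27 mm), and it shows between the fingers at (248,230) in the scene view. The green cast is now clear in the top view at (402,245). Placing red and refitting green.

```bash
python3 - <<'E'
from h import *
P=poses()
im=cv2.imread("pics/top1.png")[:,:,::-1].copy()
b=blob(im,'green',np.array((402,245)));px=ground(b.mean(0),'top')
p,r,A=fit('cast',[('top',b)],px);print('green',p.round(4),r,A)
P['cast_green']=p.tolist();json.dump(P,open('poses.json','w'))
b=choose(P['cast_red'],P['tray_red'])
# keep the grasp sign actually in use; place orientation chosen from tray only
q=min((quat(P['tray_red'][2],s) for s in(1,-1)),key=lambda q:np.abs(np.array(bot.solve_ik([*P['tray_red'][:2],ZH],q))-bot.read_joint_positions()).max())
place('red',P['tray_red'],q)
for n in("scene","top"): cv2.imwrite(f"pics/{n}2.png",bot.camera(n)[:,:,::-1])
bot.move_pose([*P['cast_yellow'][:2],.13],choose(P['cast_yellow'],P['tray_yellow'])[1])
for n in("scene","top"): cv2.imwrite(f"pics/{n}3.png",bot.camera(n)[:,:,::-1])
a=cv2.imread("pics/top3.png")[100:260,90:290];c=cv2.imread("pics/scene3.png")[110:270,280:480]
cv2.imwrite("pics/z3.png",cv2.resize(np.hstack([a,c]),(800,320),interpolation=cv2.INTER_CUBIC))
E
```

```text
green [ 0.3487 -0.3007  0.0014] [-0.   -0.    0.1  -0.03 -0.1 ] [256.0]
placed True [0.6071 0.2351 0.0089] w 0.3211055778682992
w 0.39144098642632646
8.8167
```

View pics/z3.png

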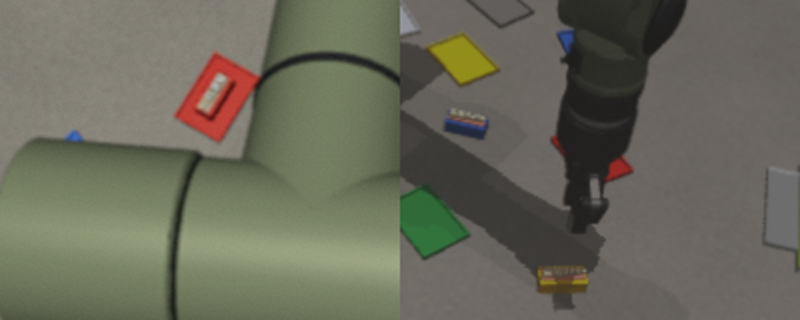

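Red lies centred and aligned in its tray (top view). Now yellow, using the top-only fit because the scene masks were partial.

```bash
cat > go.py <<'E'
import sys
from h import *
c=sys.argv[1];P=poses()
P['cast_yellow']=[.6765,.0157,.625];P['cast_blue']=[.4328,.180,.28]
b=choose(P['cast_'+c],P['tray_'+c])
pick(c,P['cast_'+c],b[1])
cv2.imwrite(f"pics/held_{c}.png",bot.camera('scene')[:,:,::-1])
w=bot.read_gripper_width()
if not .25<w<.4: sys.exit('grasp bad')
place(c,P['tray_'+c],b[2])
for n in("scene","top"): cv2.imwrite(f"pics/after_{c}_{n}.png",bot.camera(n)[:,:,::-1])
E
python3 go.py yellow
```

```text
hit False [0.6774 0.0156 0.005 ]
width 0.31283665881930794
width up 0.32106566217343996 13.1833
placed True [0.3445 0.3071 0.0091] w 0.31699471565032267
w 0.3862960938025424
17.3833
```

View pics/after_yellow_scene.png

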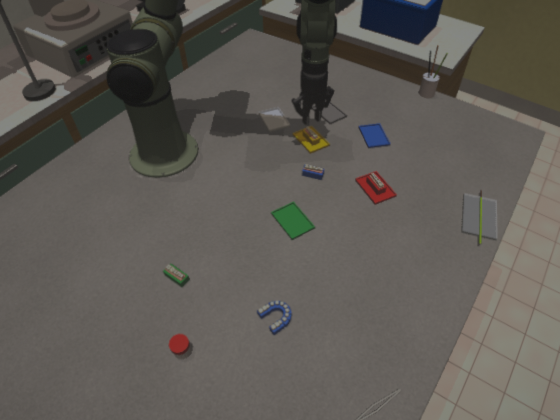

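Yellow is in its tray at (311,138), and the red cast is still good at (376,184). The others haven't moved. Blue next, then green.

```bash
python3 go.py blue
```

```text
hit False [0.4333 0.1802 0.0044]
width 0.31720911634475
width up 0.31797255572018884 21.9167
placed True [0.5001 0.438  0.0089] w 0.3193517241104877
w 0.3879284125819761
25.7833
```

View pics/after_blue_scene.png

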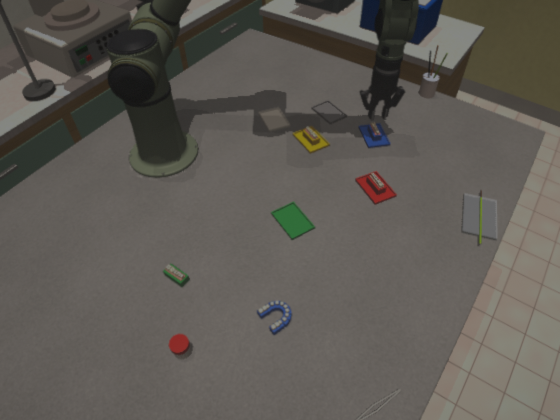

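```bash
python3 go.py green; python3 - <<'E'
from h import *
bot.move_linear([*poses()['tray_green'][:2],.2],speed=.15)
j=np.array([-1.285,0.326,-0.193,1.052,0,1.437]);bot.goto_joints(j)
for n in("scene","top"): cv2.imwrite(f"pics/{n}9.png",bot.camera(n)[:,:,::-1])
a=cv2.imread("pics/top9.png")[110:280,90:310];c=cv2.imread("pics/scene9.png")[110:280,240:460]
cv2.imwrite("pics/z9.png",cv2.resize(np.hstack([a,c]),(800,309),interpolation=cv2.INTER_CUBIC))
for t in('full_arch','jar'):print(t,bot.search_frame('top',t)[:2])
print(bot.read_clock())
E
```

```text
hit False [ 0.3491 -0.301   0.0044]
width 0.3183063589842133
width up 0.32390031585047635 31.1583
placed True [0.4798 0.003  0.0089] w 0.31939788979000927
w 0.3925170597999093
34.9917
full_arch [{'bbox': [362.3, 136.2, 30.0, 29.5], 'confidence': 0.94}]
jar [{'bbox': [441.1, 182.7, 16.0, 16.5], 'confidence': 0.7}]
38.35
```

View pics/z9.png

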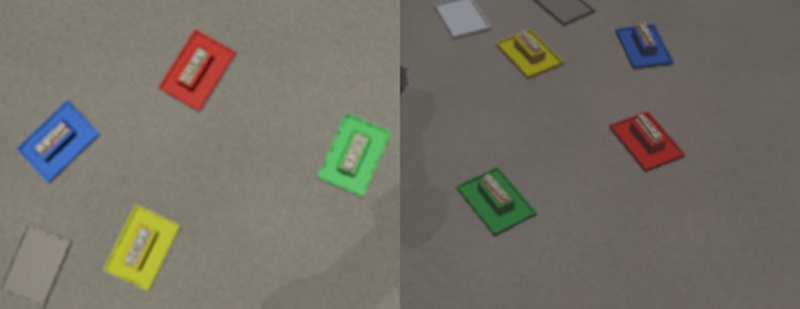

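View pics/scene9.png

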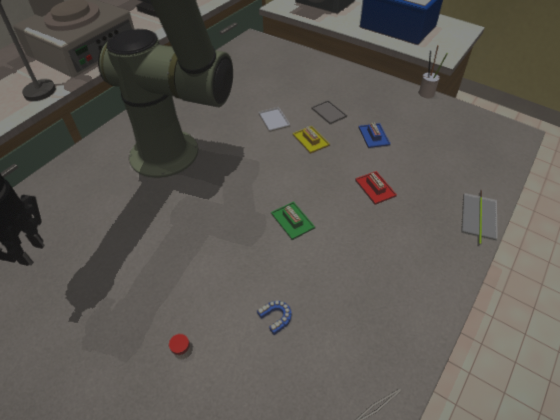

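All four look right: flat, upright and lengthwise. Before handing in I'll measure the offsets from the teeth rows.

```bash
python3 - <<'E'
from h import *
P=poses();c=bot.calibration('top');im=cv2.imread('pics/top9.png')
big=cv2.resize(im,None,fx=4,fy=4,interpolation=cv2.INTER_CUBIC);h=cv2.cvtColor(big,cv2.COLOR_BGR2HSV)
for k in('red','yellow','blue','green'):
    p=P['tray_'+k];poly=proj(box(p,.08,.05,.004,.004)[[0,1,3,2]],c)
    m=np.zeros(h.shape[:2],np.uint8);cv2.fillPoly(m,[((poly+.5)*4).astype(int)],1)
    m&=((h[...,1]<110)&(h[...,2]>110)).astype(np.uint8)
    ys,xs=np.nonzero(m);px=np.array([xs.mean(),ys.mean()])/4-.4
    g=ground(px,'top',.034)
    pts=np.array([ground(np.array(q)/4-.4,'top',.034) for q in np.c_[xs,ys][::25]])
    v=np.linalg.svd(pts-pts.mean(0))[2][0];a=(np.arctan2(v[1],v[0])-p[2]+np.pi/2)%np.pi-np.pi/2
    print(k,len(xs),'off mm',((g-p[:2])*1e3).round(1),'dyaw',round(a,3))
E
```

```text
red 2011 off mm [-2.2 -0.1] dyaw 0.026
yellow 2238 off mm [-0.4 -1. ] dyaw 0.028
blue 2556 off mm [-1.7 -1.3] dyaw -0.001
green 3017 off mm [-1.4  0.6] dyaw 0.007
```

```bash
python3 -c "
from cell import bot
bot.close_job()"
```

```text
the job is handed in; nothing more can be done
```

All four quarter casts are in the trays of their own colours, set down in the order red, yellow, blue, green. I handed the job in at about 38 s on the robot's clock; it reports no verdict.

**Placement:** in the last top picture each cast is within about 2.5 mm of its tray's centre and within 0.03 rad of lengthwise. All look flat and teeth up. Each was lowered slowly until contact stopped the arm, then released, and the arm ended clear of everything.

**Bystanders:** the full-arch cast and the jar were never touched. Their detected positions shifted by at most about one pixel (2–3 mm).

**What disagreed:** the first fit of the green cast was off, because the arm hid it from above and its colour mask was only partial in the scene view. I refitted it from a clear top picture before grasping. For yellow and blue the scene-camera masks were also partial, so I used the top-camera fits. I did not measure tilt or height directly; I judged them from the pictures and the height of the tool at contact.

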